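Load a display board under the probe head and lock the head down

ROBOT

A 7-joint arm with a two-finger parallel gripper is mounted at the origin on a cart in front of the work surface, level with it; the furniture and walls round the work are solid. World frame = base frame: x ahead of the robot, y to its left, z up, the work surface at z = 0. Lengths are in m, angles in rad, forces in N, time in s.
With the tool pointing down it reaches from about 0.425 to 0.825 m from the base axis. Payload 3.6 kg.
Tool frame: the origin (TCP) lies where the fingers leave the gripper's body, on its centre line; the fingertips stand 73 mm ahead of it and the grasp point (between the pads) lies 54 mm ahead of it; x points along the fingers, y is the direction in which the jaws open and shut, and the axes are right-handed (so a half turn about x gives the same grasp; the last joint's range is limited). The gripper opens to 85 mm and grips with 20 to 120 N. Pads are 22 mm wide; open, the fingers measure 114 mm over their backs; the gripper's body (76 mm by 85 mm) begins 54 mm behind the grasp point. The pads swing forward as they close: fully open they stand 13 mm farther back than shut.
Start: joints at [-1.196, 0.615, -0.013, 1.423, 0.008, 1.103, -0.04], TCP at [0.254, 0.598, 0.304] pointing down, gripper open.
Joint ranges: [-3.12, 3.12], [-0.3, 2.06], [-1.34, 1.32], [0.26, 2.42], [-1.36, 4.5], [0.01, 1.98], [-2.84, 2.84]. Speed limits (rad/s): [2.79, 2.79, 3.14, 3.14, 3.14, 3.14, 3.14].

INTERFACE

Orientations are given as a unit quaternion [x, y, z, w].
In Python, from station import arm, snapshot, camera_info, ticket gives the robot as it stands. Calls block until the motion is done:
- arm.movep(position, orientation): joint-space move of the TCP to a pose.
- arm.line_to(position, velocity=0.15, ori=None): straight line of the TCP; ori=None keeps the orientation; velocity is the mean speed in m/s.
- arm.move_j(angles): joint-space move.
- arm.move_gripper(opening, effort=None): opening from 0.0 (shut) to 1.0 (fully open); effort is the grip in N (None keeps the last); returns when the fingers have stopped.
- arm.pause(seconds).
- arm.ik(position, orientation): joint angles nearest the present ones, or None.
- snapshot(name): name is "scene" or "top"; returns the picture (384x512x3 uint8, blue, green, red); there is no depth.
- camera_info(name): a dict with "fx", "fy", "cx", "cy" (pixels), "R" (3x3) and "t" (3): a world point X has camera coordinates R X + t. Camera axes: x right, y down, z forward; pixel columns grow to the right and rows downward; lengths in m; the calibration is good to about 2 mm. A picture is of the moment at which its call begins. camera_info takes no time and is no camera call.
A pose or a line that the arm cannot do raises arm.MotionError and nothing moves.
- ticket.finish_job(): hands the job in, once; it reports no verdict.
Readings, each from a call of its own:
- arm.read_time(): time.
- arm.read_joint_positions(): joint angles.
- arm.read_dq(): joint speeds.
- arm.read_effort(): joint torques, N m.
- arm.read_tool_pos(): TCP position.
- arm.read_eef_rot(): TCP orientation.
- arm.read_ft_force(): force on the tool from outside, world axes, zero at the start.
- arm.read_wrist_torque(): the same for the moment, N m.
- arm.read_opening(): opening from 0.0 (shut) to 1.0 (fully open).
Only numpy, scipy, OpenCV 4.12 (cv2) and the standard library are available. Lean on these libraries where they do the work, as an engineer would, in place of code of your own. Each camera call takes 0.05 s, during which the arm holds its last target. There are 200 camera calls.

TASK

Load the display board into the test station: slide it along the station's bed, display side up, under the low raised probe head until it is fully home against the back stops. Then turn the red knob into line with the collar's slot, press it down and twist it clockwise until the head is locked down on the board, and let go. Do not disturb the marker, glue bottle and screwdriver around the station.

Things in the scene. Friction and masses are not known exactly. Their poses are not given: they have to be found in the camera images.
- station: Board test station, fixed: aluminium bed 340 x 210 mm, top 12 mm above the bench. Origin: centre of the underside, at bench height; x runs along the loading channel from the open apron (robot's side, x -170 to 0 mm) to the back stops; y left; z up. Back stops: front faces at x = 92 mm, 10 mm high. Grey housing behind: x = 114 to 162, y = -75 to 75 mm, 48 mm tall.
- bridge_front (a point): Middle of the lower front edge of the dark bridge that spans the channel and carries the probe head: station x = 35, y = 0, z = 23 mm, so 11 mm above the bed. The bridge covers x = 35 to 85, y = -57 to 57 mm; its flat top is at z = 36 mm.
- mouth (a point): Middle of the mouth of the two white guide rails, on the bed: station x = 9, y = 0 mm. The rails are 8 mm high, straight and 54 mm apart from x = 30 to 92 mm, and flare out towards the apron to about 66 mm at this mouth.
- slot (a point): Centre of the steel bayonet collar on the bridge, at its top: station x = 60, y = 0, z = 45 mm. The collar's radius is 24 mm; a straight slot 12.4 mm wide crosses it along the station's x, with white marks on the bridge at the slot's ends. This point's axes are the station's.
- board: Loose green display board, 50 mm wide (its x), 94 mm long (its y), 6 mm thick, about 42 g; origin: centre of its underside. It starts on the bed's apron, display up, off centre and askew by up to 0.35 rad, long axis roughly along the channel. Fully home, its leading short edge touches the back stops and its last 37 mm stick out in front of the bridge.
- home (a point): Centre of the board's underside when the board is fully home: on the bed, station x = 45, y = 0, z = 12 mm.
- knob_grip (a point): Centre of the red bar knob on top of the probe head, on its upright turning axis (station x = 60, y = 0 mm), at z = 63.5 mm with the head up. The bar is 46 mm long (this point's x axis), 12 mm wide, 18 mm high, with a white line along its top. Free space round it down to the collar's top, 9.5 mm below the bar's underside (1.5 mm when fully pressed).
- head (a joint): Downward travel of the sprung probe head with its knob, m: 0 = up (held by a spring), 0.008 = fully pressed, about 12 N on a board. A cross lug 38 x 6 mm under the bar, parallel to it, lets the head down only with the bar in line with the slot (knob within 0.15 rad of 0); twisted below the collar, the lug catches and the head stays down at about 0.0065.
- knob (a joint): Turn of the bar knob, rad, positive = clockwise seen from above; 0 = bar along the station's x, in line with the slot; stops at -0.9 and 0.9. It starts between -0.6 and -0.3 and stays where it is left (friction 0.03 N m). With the head pressed fully down, a clockwise turn locks it: lug fully caught from 0.6, stop at 0.9.
- pad: White sprung contact pad with brass pins under the probe head, 28 x 34 mm, underside 10.5 mm above the bed with the head up (4.5 mm over a board); it must end pressing on the board. Origin: on the knob's axis, at bench height with the head up.
- marker: Bystander: black marker pen, 136 mm long (its y), 14 mm thick, lying left of the station; origin centre of its underside.
- glue: Bystander: white glue bottle with red nozzle, 40 mm across, 128 mm tall, standing right of the station; origin centre of its underside.
- driver: Bystander: red screwdriver, 165 mm long, 21 mm thick, lying right of the station; origin centre of its underside.
Things that resemble listed ones, but are neither listed nor needed, are in the scene too. What is shaped like the board but purple is not meant.

How it is judged:
On the way, in this order (a step that is already met when the one before it is completed fails the run):
1. the board is fully home against the back stops, with the head still up (x of board in the frame of station above 0.04 m and y of board in the frame of station between -0.005 and 0.005 m and angle between the y axis of board and the x axis of station, either way round below 0.08 rad and z of board in the frame of station below 0.016 m and angle between board's own z axis and vertical below 0.1 rad and value of joint head below 0.003 m), for 0.2 s.
2. the knob is lined up with the slot and the head pressed down onto the board (value of joint head above 0.005 m and contact force between pad and board above 1 N), for 0.1 s.
3. the knob is twisted clockwise so that the head is locked down (value of joint head above 0.005 m and value of joint knob above 0.6 rad), for 0.2 s.
At the end, for the whole second after the job is handed in: The board rests flat on the bed, display up (within 0.1 rad), within 5 mm of home along and across the channel, square within 0.08 rad; the knob is past 0.6 rad clockwise, the head stays down by over 5 mm and its pad presses on the board with over 1 N; nothing is held (all of step 3 and x of board in the frame of station above 0.04 m and y of board in the frame of station between -0.005 and 0.005 m and angle between the y axis of board and the x axis of station, either way round below 0.08 rad and z of board in the frame of station below 0.016 m and angle between board's own z axis and vertical below 0.1 rad and contact force between pad and board above 1 N and linear speed of board below 0.01 m/s); the robot touches nothing.
It fails at once if the black marker is disturbed (moved over 20 mm) (distance of marker from where it was at the start of the episode above 0.02 m).
It fails at once if the glue bottle is disturbed (moved over 20 mm) (distance of glue from where it was at the start of the episode above 0.02 m).
It fails at once if the red screwdriver is disturbed (moved over 20 mm) (distance of driver from where it was at the start of the episode above 0.02 m).
It also fails if it takes over 58 s, if anything falls off the work surface, if the arm or the gripper's body presses on something with over 40 N, if the wrist force passes 120 N, or if a joint passes its speed limit or range.

## Working session

There is one attempt and no reset: what is moved stays moved. The work goes in short steps, each a Python script; the robot and the scene stay as the last script left them, time stands still between calls to the robot, and variables do not carry over. Pictures are saved under pics/ and viewed, about 8 in all and at most 12, crops included, and the job is handed in when it is done.

```bash
mkdir -p pics
python3 - <<'E'
from station import arm,snapshot,camera_info
import cv2,numpy as np
for n in("scene","top"):
    im=snapshot(n);cv2.imwrite(f"pics/{n}0.png",im)
    c=camera_info(n);R=np.array(c["R"]);print(n,c["fx"],c["cx"],c["cy"],-R.T@np.array(c["t"]),R.round(3).tolist())
print(arm.read_time(),arm.read_eef_rot(),arm.read_ft_force())
E
```

```text
scene 419.44895280926926 258.002126815661 191.8314314688816 [ 0.21318866 -0.47761391  0.64589844] [[0.73, -0.684, -0.002], [-0.452, -0.48, -0.752], [0.514, 0.55, -0.659]]
top 419.3919478806387 261.6338366144044 188.84340657755996 [ 0.46096775 -0.01987292  0.91020728] [[0.003, -1.0, -0.001], [-0.979, -0.003, -0.203], [0.203, 0.001, -0.979]]
0.1 [ 0.13988521  0.69312149 -0.14154733  0.69280523] [ 0.96819146  0.7748973  -0.62064174]
```

View pics/scene0.png

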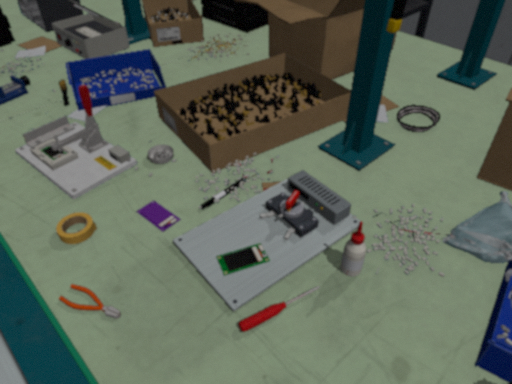

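View pics/top0.png

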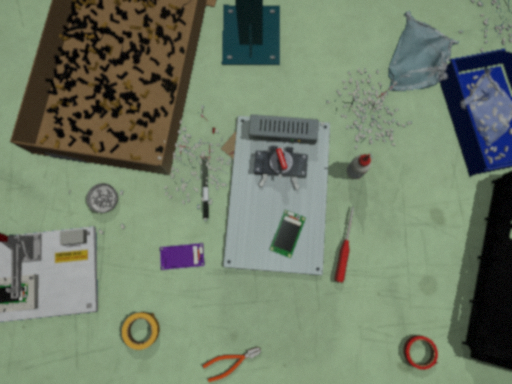

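The scene view shows the grey station in the middle. Board candidates in the top view are:
- the green board on the apron at (288,233)
- the purple decoy at (182,257)
- a green board in the other fixture at (12,293)

I choose (288,233). The knob is the red bar at (282,158). The other red things are the glue cap at (364,159), the screwdriver at (342,262) and the ring at (420,351).

```bash
cat > h.py <<'E'
import cv2,numpy as np
from station import arm,snapshot,camera_info
def ray(n,px,z):
    c=camera_info(n);R=np.array(c["R"]);o=-R.T@np.array(c["t"])
    px=np.atleast_2d(px).astype(float)
    d=np.c_[(px[:,0]-c["cx"])/c["fx"],(px[:,1]-c["cy"])/c["fy"],np.ones(len(px))]@R
    return (o+d*((z-o[2])/d[:,2])[:,None])[:,:2]
def pix(n,X):
    c=camera_info(n);p=np.array(c["R"])@np.array(X)+np.array(c["t"])
    return np.array([c["cx"]+c["fx"]*p[0]/p[2],c["cy"]+c["fy"]*p[1]/p[2]])
def big(m,win):
    w=np.zeros_like(m);x0,y0,x1,y1=win;w[y0:y1,x0:x1]=m[y0:y1,x0:x1]
    cs,_=cv2.findContours(w,cv2.RETR_EXTERNAL,cv2.CHAIN_APPROX_NONE)
    return max(cs,key=cv2.contourArea)[:,0,:]
def rect(P):
    (c,s,a)=cv2.minAreaRect((P*1000).astype(np.float32)); b=cv2.boxPoints((c,s,a))
    e=[b[1]-b[0],b[2]-b[1]];l=max(e,key=np.linalg.norm);l=l*np.sign(l[0])
    return np.array(c)/1000,sorted(s),np.arctan2(l[1],l[0])
E
python3 - <<'E'
from h import *
im=cv2.imread("pics/top0.png");hsv=cv2.cvtColor(im,cv2.COLOR_BGR2HSV)
for p in[(250,230),(215,230),(288,238),(282,160),(280,150),(300,165)]:print(p,hsv[p[1],p[0]])
m=((hsv[...,1]<32)&(hsv[...,2]>110)).astype(np.uint8)*255
m=cv2.morphologyEx(m,cv2.MORPH_OPEN,np.ones((3,3)))
c=big(m,(200,95,345,290));print("bed",rect(ray("top",c,.012)))
cb=im.copy();cv2.drawContours(cb,[c[:,None]],-1,(0,0,255),1)
g=cv2.inRange(hsv,(35,90,0),(95,255,255));b=big(g,(235,200,318,268));print("board",rect(ray("top",b,.018)))
cv2.drawContours(cb,[b[:,None]],-1,(255,0,0),1)
r=cv2.inRange(hsv,(0,130,80),(8,255,255))|cv2.inRange(hsv,(172,130,80),(180,255,255));k=big(r,(262,140,305,178));print("knob",rect(ray("top",k,.072)))
a=cv2.resize(im[100:285,200:345],None,fx=2.7,fy=3,interpolation=2);d=cv2.resize(cb[100:285,200:345],None,fx=2.7,fy=3,interpolation=0)
cv2.imwrite("pics/c1.png",np.hstack([a,d]))
E
```

```text
(250, 230) [ 84  22 162]
(215, 230) [ 52  50 162]
(288, 238) [75 24 43]
(282, 160) [  2 114 165]
(280, 150) [  2 150 167]
(300, 165) [96 30 85]
bed (array([ 0.64210944, -0.05463847]), [212.0582275390625, 345.156982421875], np.float32(-0.07471802))
board (array([ 0.54843884, -0.07349808]), [46.23762130737305, 88.20179748535156], np.float32(-0.37476096))
knob (array([ 0.69908502, -0.05854123]), [11.742159843444824, 44.15167236328125], np.float32(0.26493925))
```

View pics/c1.png

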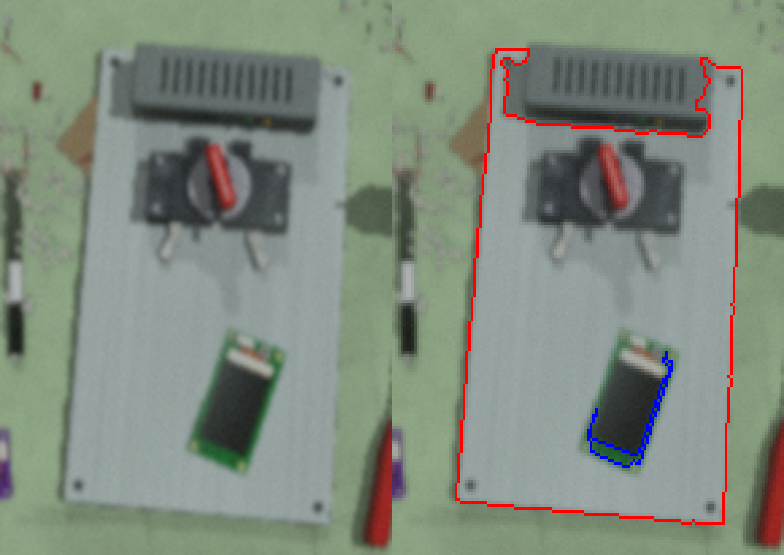

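The crop confirms the green board with a dark display, display up. The bed outline is good and the knob is about 0.34 rad anticlockwise of the slot. The board mask is incomplete, so I'll measure it against the bed colour and then grasp.

```bash
cat >> h.py <<'E'
from scipy.spatial.transform import Rotation as Ro
S0=np.array([.6415,-.0545]);SY=-.0747
def st(x,y):  # station -> world
    c,s=np.cos(SY),np.sin(SY);return S0+np.array([c*x-s*y,s*x+c*y])
def inst(P):
    c,s=np.cos(SY),np.sin(SY);return (np.atleast_2d(P)-S0)@np.array([[c,-s],[s,c]])
def ori(a): # jaw dir angle
    c,s=np.cos(a),np.sin(a);return Ro.from_matrix(np.array([[0,c,s],[0,s,-c],[-1,0,0]])).as_quat()
def board(im):
    lab=cv2.cvtColor(im,cv2.COLOR_BGR2LAB).astype(float)
    poly=np.array([pix("top",[*st(x,y),.012]) for x,y in[(-160,-95),(0,-95),(0,95),(-160,95)] for x,y in[(x/1000,y/1000)]])
    w=np.zeros(im.shape[:2],np.uint8);cv2.fillPoly(w,[poly.astype(int)],255)
    d=np.linalg.norm((lab-np.median(lab[w>0],0))*[.6,1.5,1.5],axis=2)
    m=((d>20)&(w>0)).astype(np.uint8)*255
    m=cv2.morphologyEx(m,cv2.MORPH_CLOSE,np.ones((3,3)))
    return big(m,(0,0,512,384))
E
python3 - <<'E'
from h import *
im=cv2.imread("pics/top0.png");b=board(im);print(rect(ray("top",b,.018)),b.min(0),b.max(0))
c,s,a=rect(ray("top",b,.018));print("st",inst(c),a-SY, "bridge",inst(ray("top",[[276,159]],.045)))
M=Ro.from_quat(arm.read_eef_rot()).as_matrix();print(M.round(2).tolist())
for an in(a+np.pi/2,a-np.pi/2,.265+np.pi/2,.265-np.pi/2,SY-np.pi/2-.8):
    for x in(c,st(.06,0)):
        q=arm.ik([*x,.2],ori(an));print(round(float(an),2),None if q is None else np.round(q,2))
E
```

```text
(array([ 0.54960468, -0.07332434]), [50.7165641784668, 94.16558837890625], np.float32(-0.37168634)) [269 210] [305 257]
st [[-0.09023418 -0.02563004]] -0.29698634 bridge [[0.06311384 0.01020015]]
[[-0.0, 0.39, 0.92], [-0.0, 0.92, -0.39], [-1.0, -0.0, 0.0]]
1.2 [ 0.05  0.59  0.07  1.83 -0.06  0.72  1.35]
1.2 [ 0.03  0.8   0.05  1.36 -0.05  0.98  1.29]
-1.94 [-0.36  0.7   0.74  1.84 -0.62  0.85 -1.25]
-1.94 [-0.33  0.93  0.81  1.38 -0.69  1.13 -1.37]
1.84 [ 0.14  0.59 -0.07  1.82  0.06  0.73  1.87]
1.84 [ 0.11  0.8  -0.11  1.36  0.1   0.99  1.82]
-1.31 [-0.3   0.67  0.63  1.84 -0.53  0.81 -0.7 ]
-1.31 [-0.27  0.88  0.67  1.37 -0.58  1.08 -0.82]
-2.45 [-0.53  0.88  1.13  1.84 -0.92  1.06 -1.47]
-2.45 [-0.43  1.06  1.13  1.38 -0.96  1.3  -1.7 ]
```

Run:
```python
from h import *
c=np.array([.5496,-.0733]);a=-.3717;u=np.array([np.cos(a),np.sin(a)])
g=c-.030*u;o=ori(a+np.pi/2)
arm.movep([*g,.17],o);arm.move_gripper(.72,20)
arm.line_to([*g,.098],.15);f0=arm.read_ft_force()[2]
z=.098
while z>.080:
    z-=.0015;arm.line_to([*g,z],.03);f=arm.read_ft_force()[2]-f0
    if f>3:break
print("touch",z,f,arm.read_tool_pos(),arm.read_time())
z+=.004;arm.line_to([*g,z],.05);arm.move_gripper(.4,20)
print(arm.read_opening(),arm.read_ft_force(),f0,arm.read_tool_pos(),arm.read_time())
cv2.imwrite("pics/s2.png",np.hstack([cv2.resize(snapshot("scene")[200:320,150:310],None,fx=2.5,fy=2.5),cv2.resize(snapshot("top")[100:285,200:345],(400,300))]))
```

```text
touch 0.07999999999999999 -0.8007750069853318 [ 0.52158808 -0.06238466  0.07990273] 6.6667
0.5651707581161929 [-0.47756245  0.09283656  3.5504118 ] 0.23041523242935127 [ 0.52173976 -0.06241074  0.08431436] 7.1667
```

View pics/s2.png

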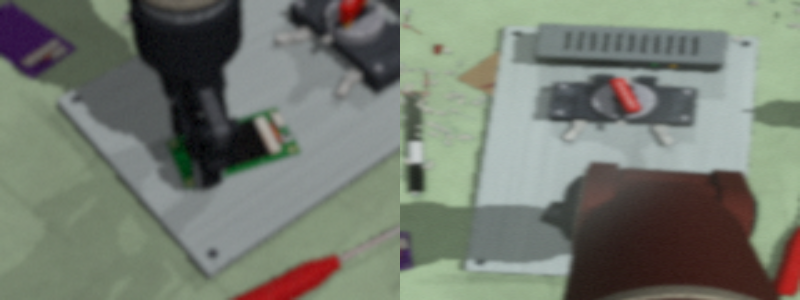

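The gripper holds the board across its width at its rear end (opening 0.565 is about 48 mm). Next I square it, centre it and slide it into the mouth.

Run:
```python
from h import *
o=ori(SY+np.pi/2);z=.0853
def go(xc,v):
    arm.line_to([*st(xc-.030,0),z],v,o);print(xc,arm.read_ft_force().round(1) if hasattr(arm.read_ft_force(),'round') else arm.read_ft_force(),arm.read_opening(),arm.read_time())
go(-.065,.06)
cv2.imwrite("pics/a3.png",snapshot("top"))
f0=np.array(arm.read_ft_force())
for x in np.arange(-.055,.0221,.011):
    go(x,.05)
    if np.linalg.norm((np.array(arm.read_ft_force())-f0)[:2])>12:print("stop");break
cv2.imwrite("pics/s3.png",np.hstack([cv2.resize(snapshot("scene")[170:290,200:360],None,fx=2.5,fy=2.5),cv2.resize(cv2.imread("pics/a3.png")[100:285,200:345],(400,300))]))
```

```text
-0.065 [-0.3 -0.1 -0.2] 0.5719084892397793 7.9083
-0.055 [0.2 0.2 0.1] 0.566373250736201 8.3083
-0.044 [ 0.7  0.8 -0.5] 0.5635829890016157 8.675
-0.032999999999999995 [-0.2  0.4 -0.1] 0.5665840966740928 9.0417
-0.021999999999999992 [ 0.6 -0.1 -0.6] 0.5668335586473179 9.4083
-0.010999999999999989 [-1.4 -0.2 -1.4] 0.5690918289455131 9.775
1.3877787807814457e-17 [ 0.2  0.  -0.2] 0.5679370845091815 10.1417
0.011000000000000017 [ 0.5 -0.2 -0.8] 0.5676337808038975 10.5083
0.022000000000000013 [ 0.3 -0.  -0.6] 0.5679318878140169 10.875
```

View pics/s3.png

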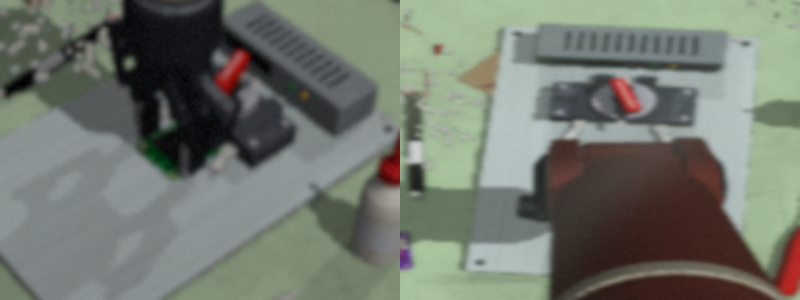

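Run:
```python
from h import *
o=ori(SY+np.pi/2)
arm.move_gripper(.72);p=st(-.008,0)
arm.line_to([*p,.115],.15,o)
arm.line_to([*st(-.055,0),.115],.2);arm.move_gripper(0)
arm.line_to([*st(-.055,0),.0875],.15)
n=np.array([np.cos(SY),np.sin(SY)])
arm.line_to([*st(-.040,0),.0875],.1);f0=np.array(arm.read_ft_force());print(f0)
x=-.040
while x<-.006:
    x+=.0015 if x<-.016 else .0007
    arm.line_to([*st(x,0),.0875],.03);f=-(np.array(arm.read_ft_force())-f0)[:2]@n
    if x>-.022:print(round(x,4),round(f,1),inst(arm.read_tool_pos()[:2]).round(4))
    if f>10:break
arm.line_to([*st(x-.015,0),.0875],.1);arm.line_to([*st(x-.03,0),.16],.2)
arm.movep([*st(-.15,.22),.22],o);print(arm.read_time())
t=snapshot("top");cv2.imwrite("pics/t4.png",t)
cv2.imwrite("pics/s4.png",np.hstack([cv2.resize(snapshot("scene")[170:290,200:360],None,fx=2.5,fy=2.5),cv2.resize(t[130:230,225:325],(400,300))]))
```

```text
[-0.76859072  0.6908773  -0.13185529]
-0.022 -0.9 [[-0.0218  0.    ]]
-0.0205 -0.7 [[-0.0203  0.    ]]
-0.019 -0.7 [[-0.0188  0.    ]]
-0.0175 -0.7 [[-0.0173  0.    ]]
-0.016 -0.5 [[-0.0158  0.    ]]
-0.0153 -0.3 [[-0.0153  0.    ]]
-0.0146 -0.8 [[-0.0146 -0.    ]]
-0.0139 0.4 [[-0.0144 -0.    ]]
-0.0132 3.2 [[-0.0142 -0.    ]]
-0.0125 4.9 [[-0.0141 -0.    ]]
-0.0118 6.7 [[-0.0139  0.    ]]
-0.0111 7.4 [[-0.0138  0.    ]]
-0.0104 8.1 [[-0.0137  0.0001]]
-0.0097 8.9 [[-0.0135  0.0001]]
-0.009 9.5 [[-0.0134  0.    ]]
-0.0083 10.5 [[-0.0133  0.    ]]
21.75
```

View pics/s4.png

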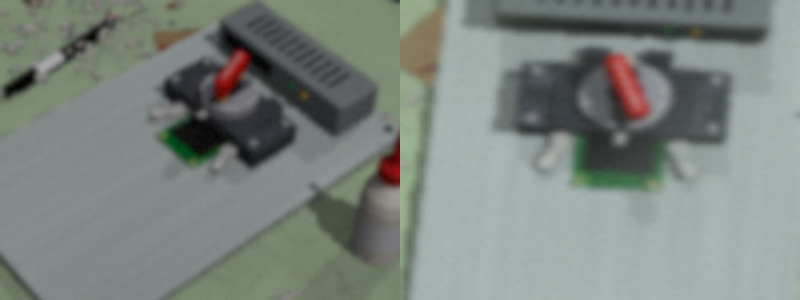

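The board stopped firmly (force rising with no motion) and pokes square out from under the bridge. I'll check the rear edge relative to the bridge and knob, then grasp the knob.

Run:
```python
from h import *
im=cv2.imread("pics/t4.png");hsv=cv2.cvtColor(im,cv2.COLOR_BGR2HSV)
print("rear st",inst(ray("top",[[279.5,192.8]],.018)),"bridge front top",inst(ray("top",[[260,175.5],[300,177.5]],.036)))
r=cv2.inRange(hsv,(0,90,70),(9,255,255))|cv2.inRange(hsv,(172,90,70),(180,255,255));k=big(r,(262,140,305,178))
c,s,a=rect(ray("top",k,.0725));print("knob",c,s,a,a-SY,inst(c))
sc=cv2.imread("pics/scene0.png");h2=cv2.cvtColor(sc,cv2.COLOR_BGR2HSV)
r=cv2.inRange(h2,(0,90,70),(9,255,255))|cv2.inRange(h2,(172,90,70),(180,255,255));k=big(r,(275,180,315,220));print("scene",inst(rect(ray("scene",k,.066))[0]))
```

```text
rear st [[-0.00438802 -0.00310889]] bridge front top [[ 0.02645055  0.04165779]
 [ 0.02873227 -0.04404577]]
knob [ 0.69903845 -0.05879677] [13.46553897857666, 47.19155502319336] 0.26506752 0.33976752 [[5.76986624e-02 9.33678284e-06]]
scene [[0.05995105 0.00099707]]
```

Run:
```python
from h import *
k=st(.0585,0);a0=.265+np.pi/2
def rep(s):print(s,np.round(arm.read_ft_force(),1),np.round(arm.read_wrist_torque(),2),round(arm.read_opening(),3),np.round(arm.read_tool_pos(),4),arm.read_time())
arm.movep([*k,.19],ori(a0));arm.move_gripper(.45)
arm.line_to([*k,.129],.1);rep("down")
arm.move_gripper(0,60);rep("grip")
for t in np.linspace(a0,SY+np.pi/2,4)[1:]:arm.movep([*k,.129],ori(t));rep("turn")
z=.129
while z>.1175:
    z-=.0015;arm.line_to([*k,z],.03);rep("press")
    if arm.read_ft_force()[2]>35:break
```

```text
down [ 0.  -0.5  0.1] [0.01 0.05 0.01] 0.449 [ 0.7003 -0.0589  0.1295] 24.225
grip [-0.8  2.   3.3] [0.3  0.16 0.02] 0.124 [ 0.7004 -0.0578  0.1303] 24.5833
turn [-1.1  2.1  4.2] [0.5  0.03 0.05] 0.123 [ 0.7004 -0.058   0.1299] 24.8333
turn [0.  1.6 3.4] [ 0.53 -0.11 -0.01] 0.125 [ 0.7004 -0.0581  0.1295] 25.0833
turn [1.2 4.  4.9] [ 0.63 -0.26  0.  ] 0.125 [ 0.7004 -0.0582  0.1293] 25.3333
press [1.5 3.8 3.9] [ 0.72 -0.35  0.01] 0.124 [ 0.7004 -0.0583  0.1276] 25.5833
press [2.  4.2 5. ] [ 0.88 -0.44 -0.04] 0.121 [ 0.7003 -0.0583  0.1262] 25.8333
press [2.2 4.4 7.4] [ 0.91 -0.26  0.01] 0.121 [ 0.7003 -0.0583  0.1253] 26.0833
press [0.6 4.4 8.8] [ 0.94 -0.08  0.07] 0.122 [ 0.7004 -0.0583  0.1242] 26.3333
press [-0.2  4.3  9.9] [ 0.93 -0.02 -0.05] 0.12 [ 0.7004 -0.0583  0.1232] 26.5833
press [-0.7  5.2 12. ] [0.94 0.17 0.03] 0.115 [ 0.7004 -0.0583  0.1223] 26.8333
press [-3.   4.2 17.6] [ 1.    0.63 -0.01] 0.122 [ 0.7005 -0.0583  0.1221] 27.0833
press [-5.7  4.7 23.4] [1.03 1.12 0.04] 0.118 [ 0.7005 -0.0584  0.1221] 27.3333
```

The head went down about 8 mm to a hard stop with a spring-like force ramp. Next I twist clockwise.

Run:
```python
from h import *
k=st(.0585,0);b=SY+np.pi/2
def rep(s):print(s,np.round(arm.read_ft_force(),1),np.round(arm.read_wrist_torque(),2),round(arm.read_opening(),3),np.round(arm.read_tool_pos(),4),arm.read_time())
for t in(.15,.3,.45,.6,.7,.8):arm.movep([*k,.1175],ori(b-t));rep(t)
arm.pause(.2);arm.line_to([*k,.122],.05);rep("relax")
arm.move_gripper(.45);rep("open")
arm.line_to([*k,.2],.12);arm.movep([*st(-.15,.22),.24],ori(b));rep("away")
t=snapshot("top");cv2.imwrite("pics/t5.png",t);s=snapshot("scene");cv2.imwrite("pics/sc5.png",s)
cv2.imwrite("pics/s5.png",np.hstack([cv2.resize(s[170:290,200:360],None,fx=2.5,fy=2.5),cv2.resize(t[130:230,225:325],(400,300))]))
hsv=cv2.cvtColor(t,cv2.COLOR_BGR2HSV)
r=cv2.inRange(hsv,(0,90,70),(9,255,255))|cv2.inRange(hsv,(172,90,70),(180,255,255));q=big(r,(262,140,305,178))
c,sz,a=rect(ray("top",q,.066));print("knob",inst(c),sz,"angle",SY-a)
```

```text
0.15 [-4.1  5.3 22.6] [1.02 0.94 0.  ] 0.121 [ 0.7005 -0.0585  0.1221] 27.5833
0.3 [-3.3  5.6 21.3] [ 1.01  0.97 -0.01] 0.118 [ 0.7005 -0.0586  0.1221] 27.8333
0.45 [-4.8  5.  21.1] [ 0.96  0.99 -0.02] 0.121 [ 0.7004 -0.0588  0.1221] 28.0833
0.6 [-4.5  5.3 21. ] [ 0.94  0.93 -0.01] 0.126 [ 0.7003 -0.0589  0.1221] 28.3333
0.7 [-4.4  4.7 22. ] [ 0.99  1.04 -0.03] 0.119 [ 0.7002 -0.059   0.1221] 28.5833
0.8 [-4.3  4.4 20.9] [ 0.97  1.11 -0.03] 0.121 [ 0.7002 -0.0591  0.1221] 28.8333
relax [ 0.1  4.4 10.4] [ 0.87  0.08 -0.06] 0.12 [ 0.7    -0.059   0.1234] 29.2833
open [ 1.2 -0.  -0.2] [ 0.04  0.03 -0.05] 0.452 [ 0.6988 -0.0602  0.1206] 29.6667
away [ 0.4 -1.1 -0.2] [-0.02 -0.07  0.01] 0.453 [0.5097 0.1745 0.2398] 31.6333
knob [[ 0.0576854  -0.00043425]] [14.924226760864258, 48.30390167236328] angle 0.74769104
```

View pics/s5.png

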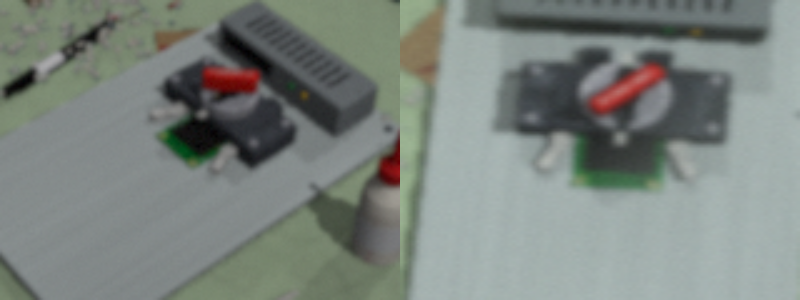

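```bash
python3 -c "
from station import ticket
print(ticket.finish_job())"
```

```text
the job is handed in; nothing more can be done
None
```

The board is loaded and the probe head is locked down on it. I handed the job in at about 32 s, with the arm clear of everything. No verdict was reported.

- **Board:** I gripped it by its rear end, squared it and slid it into the guide rails. I then pushed it from behind with the closed fingers until it stopped firmly at about 10 N. After that push, and again after locking, it lay square under the bridge.
- **Knob:** I turned it from about -0.34 rad to 0 and pressed it down about 8 mm to a hard stop. I then twisted it clockwise 0.8 rad and let go. The last picture puts it at 0.75 rad, against the 0.6 needed.
- **Head:** When I eased off the press, the tool came up only about 1.3 mm, which fits the lug catching at 6.5 mm. I did not measure the head height or the pad's force on the board after letting go.
- **Disagreement in the checks:** The board's rear edge read about -3.4 mm by touch and -4.4 mm by camera, against the nominal -2 mm. The top camera also put the knob about 2 mm low in x, so I took most of this as calibration error. It is within the 5 mm tolerance either way. A rough hand-picked reading of the bridge's front edge was about 7 mm off, and I did not use it.
- **Bystanders:** No move went near the marker, glue bottle or screwdriver. I did not measure their positions at the end.

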